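# Seat a metal sample on its parallels in a bench vise

### The job

A metal sample block is nipped in the small bench vise, standing a little high and crooked over two loose steel bars. Slide both bars fully back against the vise's rear stop, then tap the block down with the closed fingertips until it sits flat and firmly on both bars, so that neither bar can slide any more. Be gentle: no push or tap harder than 30 N, and leave the loose tape roll, tweezers and note block where they are.

Things in the scene. Friction and masses are not known exactly. Their poses are not given: they have to be found in the camera images.
- vise: Small grey machinist's vise fixed to the bench; origin midway between its jaws at bench height; x points from its open front (robot side) to its rear stop, y to the movable jaw with screw and T handle (out to y 143 mm), z up. Bed top 18 mm up, x -60 to 60 mm. Jaws run along x, -46 to 46 mm; inner faces at y -40 and 40 mm, tops at z 68 mm. Ribs guide the bars.
- vise_stop (a point): Middle of the front face of the vise's rear stop, a steel plate across the bed, 80 mm wide, z 22 to 40 mm above the bench; at vise x = 50 mm. The bars' rear ends butt against it.
- block: Aluminium sample block, 50 (x) x 79 (y) x 32 (z) mm, between the jaws; origin at the centre of its underside, axes as the vise's. It only goes down or up and rocks about its x, against the jaws' friction (a push of some 7 N moves it), and stays where left. Starts 5 to 9 mm high, rocked up to 0.06 rad; seated, it is level with its origin at vise z 45 to 46 mm.
- block_top_left (a point): Point on the block's top face on the side of the left bar (+y), 22 mm from its middle: a place to tap. Tap the higher side first, then the other. Only when each side has been pressed onto its bar with some 15 to 25 N are the bars held tight; less leaves them loose.
- block_top_right (a point): The same on the side of the right bar (-y).
- bar_left: Loose ground steel bar (parallel), 110 (x) x 12 (y) x 24 (z) mm, about 0.16 kg, lying on a stiffly sprung strip (22 mm up, gives 1 mm per 20 N) of the vise bed, along x beside the movable (+y) jaw (vise y about +32 mm), under the block; origin at the centre of its underside. Starts 15 to 40 mm short of the rear stop; at the stop its origin is at vise x = -5 mm.
- bar_left_front (a point): Centre of that bar's front end face, which sticks out of the vise towards the robot and faces it (12 wide, 22 to 46 mm above the bench): the place to push. At the stop it is at vise x = -60 mm.
- bar_right: Loose ground steel bar (parallel), 110 (x) x 12 (y) x 24 (z) mm, about 0.16 kg, lying on a stiffly sprung strip (22 mm up, gives 1 mm per 20 N) of the vise bed, along x beside the fixed (-y) jaw (vise y about -32 mm), under the block; origin at the centre of its underside. Starts 15 to 40 mm short of the rear stop; at the stop its origin is at vise x = -5 mm.
- bar_right_front (a point): Centre of that bar's front end face, which sticks out of the vise towards the robot and faces it (12 wide, 22 to 46 mm above the bench): the place to push. At the stop it is at vise x = -60 mm.
- tape_roll: Loose roll of tape lying flat beside the vise, 65 mm across, 20 mm high; bystander.
- tweezers: Loose steel tweezers lying beside the vise, 12 x 121 x 10 mm; bystander.
- note_block: Loose block of notes behind the vise, 70 x 70 x 10 mm; bystander.
Not all that is in view belongs to the job. Leave any blue look-alike of the bar_left alone.

How it is judged:
By the outcome, as a careful person would: the job done as asked, in the order asked, and still so for the second after the job is handed in, with the robot touching nothing.
It also fails if it takes over 59 s, if anything falls off the work surface, if the arm or the gripper's body presses on something with over 40 N, if the wrist force passes 120 N, or if a joint passes its speed limit or range.

### The arm

A 7-joint arm with a two-finger parallel gripper is mounted at the origin on a cart in front of the work surface, level with it; the furniture and walls round the work are solid. World frame = base frame: x ahead of the robot, y to its left, z up, the work surface at z = 0. Lengths are in mm, angles in degrees, forces in N, time in s.
With the tool pointing down it reaches from about 425 to 825 mm from the base axis. Payload 3.6 kg.
Tool frame: the origin (TCP) lies midway between the tips of the shut fingers; the grasp point (between the pads) lies 19 mm behind it (grip_point_offset is the distance from the TCP to the grasp point, in mm); z points along the fingers, y is the direction in which the jaws open and shut (so a half turn about z gives the same grasp; the last joint's range is limited). The gripper opens to 93 mm and grips with 3 to 60 N. Pads are 15 mm wide; open, the fingers measure 128 mm over their backs; the gripper's body (75 mm by 188 mm) begins 65 mm behind the grasp point.
Start: joints at [-67.523, 35.231, -0.722, 81.555, 0.464, 63.22, -2.315], TCP at [264.296, 593.809, 218.64] pointing down, gripper open.
Joint ranges: [-178.69, 178.69], [-17.37, 117.87], [-77.05, 75.6], [15.02, 138.74], [-78.02, 258.01], [0.78, 113.62], [-162.83, 162.83]. Speed limits (degrees/s): [159.86, 159.86, 180, 180, 180, 180, 180].

### API

Orientations are given as [roll, pitch, yaw] about the fixed x, y, z axes, in that order (R = Rz(yaw) Ry(pitch) Rx(roll)).
In Python, from station import read_state, get_image, camera_model, sign_off, cut_out, landmark_of, grip_point_offset gives the robot as it stands.
- The arm moves only by the tool servo_tool, never from a script. Its argument "moves" is a list that holds one entry, the list of rows, each a list of 7 numbers: the turn, a rotation vector about the world's x, y, z in rad, then the shift along the world's x, y, z in mm, then the opening in per cent of the stroke, from 0 (shut) to 100 (fully open). A call has 1 to 8 rows; each row shifts and turns the commanded pose from where the row before left it; what a row does not reach is not made up. A row lasts 1/10 s, in which the tool goes at most 50 mm and 8.59 degrees, less where a joint would pass 70% of its speed; a pose out of reach is approached as far as the arm can. A call with a gripper value outside its range is refused whole. The fingers move at their own pace and stop on an object; "grip_force" is the grip in N (left out, the last holds). Time passes only in rows, so rows that do not move let the fingers close. It gives the time, the measured TCP pose, the force and the opening at its end, in the units of the state.
- read_state(): the state, without advancing time (a new reading comes with each control period).
- get_image(name): name is "scene" or "side" or "wrist"; returns (picture, depth): 384x512x3 uint8, blue, green, red; 384x512 float32, mm along the optical axis (not along the pixel's ray), 0 where there is no reading.
- camera_model(name): a dict with "camera_matrix" (3x3 intrinsics, pixels), "R" (3x3) and "t" (3): a world point X has camera coordinates R X + t. Camera axes: x right, y down, z forward; pixel columns grow to the right and rows downward; lengths in mm; the calibration is good to about 2 mm. A picture is of the moment at which its call begins: read the wrist's pose just before it. camera_model takes no time and is no camera call; for the wrist camera it gives the pose at the moment of the call.
- sign_off(): hands the job in, once; it reports no verdict.
Trained networks look in the newest picture that a camera, given by its name, has taken for a name from the list of things; names that differ only in an ending like _2 or _b are one class to them, and where a whole thing is asked for, a point or a joint stands for the part that bears it (a point fixed in the world has none). Each returns a list of dicts, best first, with "score" (0 to 1); they miss things now and then, are a little off and sometimes report something else, mostly with a low value. They report only what shows in the picture. A call takes as long as a camera call. They do not tell look-alikes from the thing itself.
- cut_out(camera, thing): "mask" (384x512 bool, what is visible of it) and "position" ([column, row] in pixels, amid what is visible of it).
- landmark_of(camera, thing): "position" ([column, row] in pixels: a listed point, or the origin of a listed thing).
The state is a dict: "clock": time; "qpos": joint angles; "qvel": joint speeds; "joint_torque": joint torques, N m; "eef_pos": TCP position; "tcp_rot": TCP orientation; "contact_force": force on the tool from outside, world axes, zero at the start; "moment": the same for the moment, N m; "grip_width": finger opening in mm.
Only numpy, scipy, OpenCV 4.12 (cv2) and the standard library are available. Lean on these libraries where they do the work, as an engineer would, in place of code of your own. Each camera call takes 0.05 s, during which the arm holds its last target.

## Working session

There is one attempt and no reset: what is moved stays moved. The work goes in short steps, Python scripts to look and compute and a tool call to move; the robot and the scene stay as the last step left them, time stands still between calls to the robot, and variables do not carry over. Pictures are saved under pics/ and viewed, and the job is handed in when it is done.

Besides the shell and the picture viewer there is one more tool, called after "Call:" as name([rows], argument=value, ...), one row to a line, values as JSON. servo_tool: Moves the arm, as the interface text tells. Its arguments: {"type":"object","properties":{"moves":{"type":"array","items":{"type":"array","items":{"type":"array","items":{"type":"number"}}}},"grip_force":{"type":"number"}},"required":["moves"]}

```bash
ls; mkdir -p pics
cat > h.py <<'E'
import numpy as np, cv2
from station import *
def pix2w(cam,u,v,d,m=None):
    m=m or camera_model(cam);K=np.array(m["camera_matrix"]);R=np.array(m["R"]);t=np.array(m["t"])
    c=np.array([(u-K[0,2])/K[0,0]*d,(v-K[1,2])/K[1,1]*d,d]);return R.T@(c-t)
def ray_z(cam,u,v,z):
    m=camera_model(cam);K=np.array(m["camera_matrix"]);R=np.array(m["R"]);t=np.array(m["t"])
    c=R.T@np.array([(u-K[0,2])/K[0,0],(v-K[1,2])/K[1,1],1]);o=-R.T@t;return o+c*(z-o[2])/c[2]
def w2p(cam,X):
    m=camera_model(cam);K=np.array(m["camera_matrix"]);c=K@(np.array(m["R"])@np.array(X)+np.array(m["t"]));return c[:2]/c[2]
E
python3 - <<'E'
from h import *
for c in ["scene","side"]:
    im,d=get_image(c); cv2.imwrite(f"pics/{c}0.png",im); np.save(f"{c}_d.npy",d)
    m=camera_model(c); print(c,-np.array(m["R"]).T@m["t"])
    for n in ["vise","vise_stop","block","block_top_left","block_top_right","bar_left_front","bar_right_front"]:
        for r in landmark_of(c,n)[:2]:
            u,v=r["position"]; dd=d[int(v),int(u)]
            print(n,round(r["score"],2),np.round([u,v]),np.round(pix2w(c,u,v,dd),1))
s=read_state();print(s["clock"],s["eef_pos"],s["tcp_rot"],s["contact_force"],s["grip_width"],grip_point_offset)
E
```

```text
pics
scene [346.64587737 468.26385404 748.31902859]
vise 0.75 [261. 194.] [584.9 -23.3  63.3]
vise 0.54 [271. 180.] [588.8 -89.6  40.1]
vise_stop 0.67 [239. 183.] [665.1 -61.8  16.9]
vise_stop 0.6 [291. 188.] [537.5 -93.   35.4]
block 0.62 [258. 181.] [600.  -38.3  83.4]
block_top_left 0.66 [251. 179.] [617.  -34.9  85.9]
block_top_left 0.51 [211. 257.] [623.3 145.5  -0.7]
bar_left_front 0.75 [286. 205.] [526.2 -38.7  36.4]
bar_left_front 0.67 [359. 168.] [ 410.3 -250.5   23.6]
bar_right_front 0.47 [292. 188.] [535.  -94.9  37.2]
side [ 205.04229671 -718.85430577  376.49051889]
vise 0.89 [277. 226.] [ 578.5 -127.6   39.8]
vise_stop 0.56 [320. 218.] [730.8 -82.9   7.8]
block 0.82 [277. 206.] [596.2 -97.4  73.1]
block 0.63 [285. 197.] [622.3 -91.4  85.6]
block_top_left 0.95 [268. 191.] [611.6 -33.9  84. ]
block_top_right 0.9 [283. 199.] [612.3 -98.7  85.5]
bar_left_front 0.75 [236. 217.] [527.4 -34.6  38.1]
bar_left_front 0.67 [232. 297.] [ 410.  -258.6    7. ]
bar_right_front 0.57 [277. 224.] [ 578.5 -126.6   44.8]
bar_right_front 0.5 [254. 229.] [539.4 -98.5  31.3]
0.8 [264.303241   593.79217222 218.67673134] [-1.79998813e+02 -2.11874470e-03  1.56004519e+02] [ 0.48164561 -0.47118508  0.00211824] 93.2179956109622 18.8
```

Run:
```python
import cv2
a=cv2.imread("pics/scene0.png");b=cv2.imread("pics/side0.png")
cv2.imwrite("pics/s1.png",cv2.resize(a[110:290,130:390],(780,540),interpolation=cv2.INTER_CUBIC))
cv2.imwrite("pics/s2.png",cv2.resize(b[140:320,170:430],(780,540),interpolation=cv2.INTER_CUBIC))
```

```text
(no output)
```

View pics/s1.png

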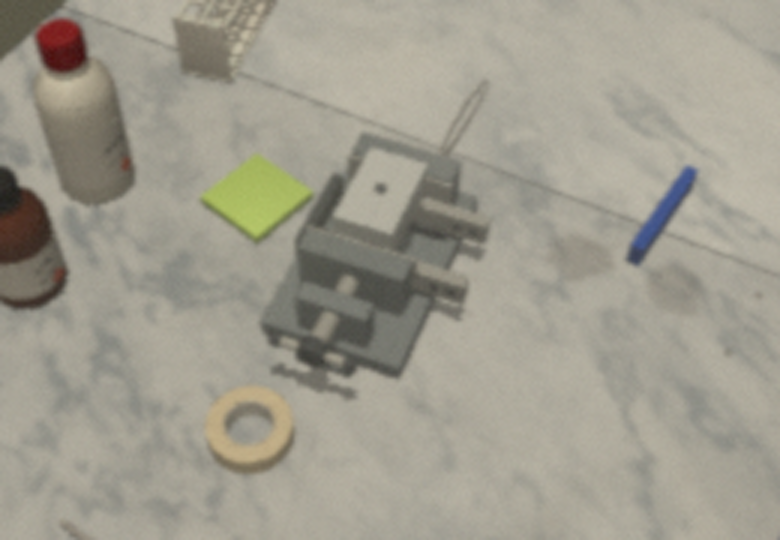

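View pics/s2.png

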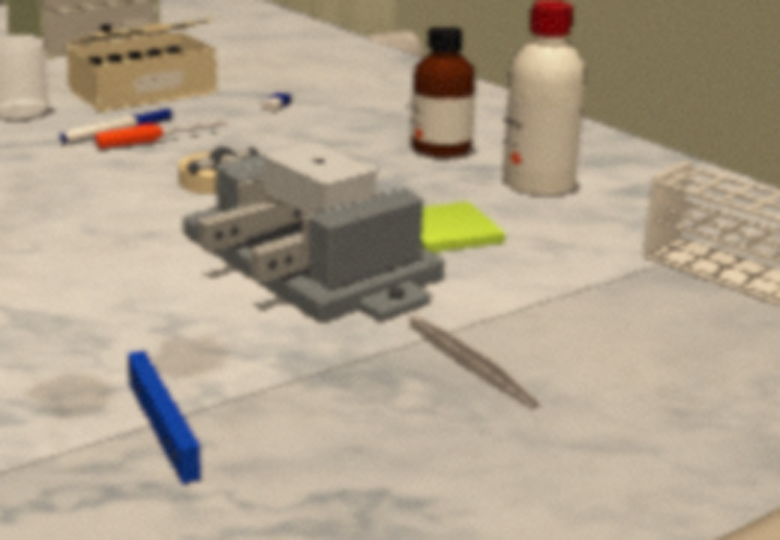

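View pics/scene0.png

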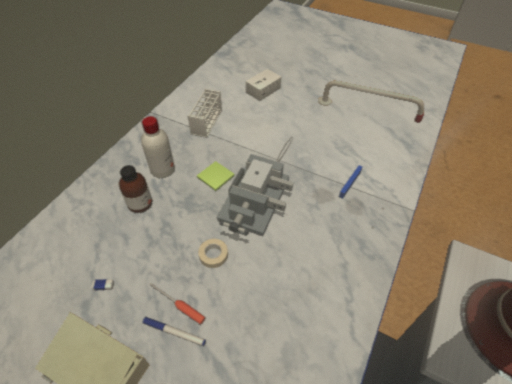

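The vise is seen at scene px ~(258,190), with two grey bars sticking out towards the robot at (286,205) and (292,188). The blue bar at (350,180) is the look-alike. Next I move over the vise for a wrist view and close the fingers on the way.

Call:
servo_tool([
  [[0,0,0.06,13,-41,5,0],[0,0,0.06,13,-41,5,0],[0,0,0.06,13,-41,5,0],[0,0,0.06,13,-41,5,0],[0,0,0.06,13,-41,5,0],[0,0,0.06,13,-41,5,0],[0,0,0.06,13,-41,5,0],[0,0,0,13,-41,5,0]],
], grip_force=20)

```text
clock: 1.6
eef_pos: [368.8, 264.1, 259.2]
tcp_rot: [180.0, 0.0, -179.9]
contact_force: [1.2, 0.3, 0.9]
grip_width: 33.4
```

Call:
servo_tool([
  [[0,0,0,13,-41,5,0],[0,0,0,13,-41,5,0],[0,0,0,13,-41,5,0],[0,0,0,13,-41,5,0],[0,0,0,13,-41,5,0],[0,0,0,13,-41,5,0],[0,0,0,13,-41,5,0],[0,0,0,0,0,0,0]],
])

```text
clock: 2.4
eef_pos: [460.8, -28.2, 294.6]
tcp_rot: [-179.8, 0.2, 179.4]
contact_force: [0.4, 0.7, -0.3]
grip_width: 0.4
```

Run:
```python
from h import *
s=read_state();print(s["clock"],s["eef_pos"],s["tcp_rot"],s["contact_force"],s["grip_width"],s["qpos"])
c="wrist";m=camera_model(c); im,d=get_image(c); cv2.imwrite(f"pics/w0.png",im); np.save("w0.npy",d)
print(-np.array(m["R"]).T@m["t"])
for n in ["vise","vise_stop","block","block_top_left","block_top_right","bar_left_front","bar_right_front"]:
        for r in landmark_of(c,n)[:2]:
            u,v=r["position"]; dd=d[int(v),int(u)]
            print(n,round(r["score"],2),np.round([u,v]),np.round(pix2w(c,u,v,dd),1))
```

```text
2.4 [460.76938194 -28.24971037 294.57173013] [-179.77232097    0.18161047  179.39798631] [ 0.36961491  0.69103011 -0.32605584] 0.40985252146103207 [ -4.29722799  13.91274608   6.30237998 104.52824598  -1.46700237
  61.46127529  91.915733  ]
[388.02507592 -26.22177959 461.22930109]
bar_left_front 0.72 [ 78. 123.] [ 413.5 -247.4   24. ]
bar_left_front 0.48 [249. 208.] [526.4 -26.2  31.1]
bar_right_front 0.77 [203. 217.] [537.8 -88.6  37.5]
bar_right_front 0.47 [206. 253.] [586.4 -84.2  46.3]
```

View pics/w0.png

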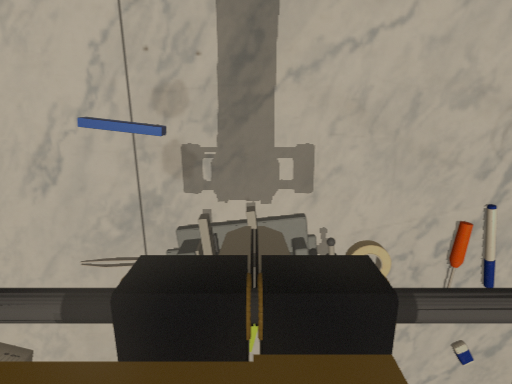

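The wrist view shows both bar fronts, right at about (205,215) and left at about (250,208). The gripper hides the rest, so I'll fit the vise pose from the depth clouds.

```bash
cat > fit.py <<'E'
from h import *
def cloud(c,d,m):
    K=np.array(m["camera_matrix"]);R=np.array(m["R"]);t=np.array(m["t"])
    v,u=np.mgrid[:384,:512]; ok=d>0
    P=np.stack([(u-K[0,2])/K[0,0]*d,(v-K[1,2])/K[1,1]*d,d],-1)
    W=(P-t)@R; return W,ok
E
python3 - <<'E'
from fit import *
for c in ["scene","side","wrist"]:
    m=camera_model(c)
    d=np.load({"scene":"scene_d.npy","side":"side_d.npy","wrist":"w0.npy"}[c])
    W,ok=cloud(c,d,m)
    box=ok&(W[...,0]>480)&(W[...,0]<700)&(W[...,1]>-180)&(W[...,1]<60)
    for lo,hi,nm in [(76,100,"blocktop"),(63,72,"jaws"),(42,50,"bars"),(12,21,"bed")]:
        b=box&(W[...,2]>lo)&(W[...,2]<hi)
        if c=="wrist": b[:, :]&=(np.mgrid[:384,:512][0]<255)
        P=W[b]
        if len(P)<10: continue
        n,l,st,ce=cv2.connectedComponentsWithStats(b.astype(np.uint8))
        for i in range(1,n):
            if st[i,4]<25: continue
            Q=W[l==i]; r=cv2.minAreaRect(Q[:,:2].astype(np.float32))
            print(c,nm,st[i],np.round(Q.mean(0),1),"rect",np.round(r[0],1),np.round(r[1],1),round(r[2],1))
            if nm=="blocktop":
                A=np.c_[Q[:,:2]-Q[:,:2].mean(0),np.ones(len(Q))];print("  plane",np.linalg.lstsq(A,Q[:,2],rcond=None)[0])
E
```

```text
scene blocktop [241 159  31  31 592] [613.7 -55.2  84.9] rect [615.2 -58.8] [50.3 81.4] 5.8
  plane [ 1.98880750e-02 -3.02646526e-02  8.49252046e+01]
scene jaws [229 154  54  51 642] [611.2 -46.9  67.3] rect [615.3 -62.3] [ 91.4 140. ] 6.0
scene bars [269 174  24  13 129] [568.4 -96.2  45.7] rect [566.5 -96.8] [59.2 17. ] 3.0
scene bars [229 197  15   6  30] [634.4   8.6  46.7] rect [634.4   8.6] [37.   3.7] 5.7
scene bars [267 197  19  10  88] [547.6 -32.   45.4] rect [548.2 -32.1] [41.9 16.1] 11.0
scene bars [246 203  21   7  47] [583.4   3.6  46.6] rect [583.5   3.4] [46.2 13.8] 26.0
scene bars [239 216  15   6  32] [589.   44.1  46.7] rect [588.6  43.7] [34.7 12.2] 42.4
scene bed [281 174   8   7  33] [ 570.7 -134.8   17.5] rect [ 571.  -135.3] [16.1 18.2] 1.2
scene bed [262 186  22  14 175] [577.3 -73.2  18. ] rect [579.4 -76.2] [45.2 41.4] 6.4
scene bed [217 196  17  27 200] [652.2  33.5  17.6] rect [658.9  28.9] [35.8 78. ] 39.0
scene bed [239 207  36  27 374] [566.3  19.3  17.5] rect [578.2  10.4] [60.1 78.2] 5.7
side blocktop [257 188  38  17 406] [611.7 -68.5  83.8] rect [6
[... 542 characters left out ...]
3  57  20 377] [ 609.  -130.7   17. ] rect [ 618.7 -128.6] [ 54.5 128.2] 80.1
wrist jaws [177 251  22   4  57] [ 577.6 -104.7   65.2] rect [ 577.5 -106. ] [27.6  3.9] 88.7
wrist bars [246 210  11  19 153] [536.9 -22.4  45.2] rect [538.2 -22.7] [25.2 12. ] 6.7
wrist bars [179 218  34  37 402] [564.7 -88.1  45.1] rect [560.9 -91.8] [44.8 51.2] 73.6
wrist bars [294 244  14   5  34] [574.6  43.   46.2] rect [574.9  44. ] [ 2.9 17.6] 5.8
wrist bed [257 215  52  40 859] [560.9  30.8  17.4] rect [574.9  23.6] [57.8 71. ] 6.8
wrist bed [211 222  37  29 371] [565.  -60.5  16.9] rect [573.9 -53.1] [38.1 52.6] 6.3
wrist bed [176 227  25  22 313] [ 571.3 -115.3   16.6] rect [ 576.4 -113.8] [29. 35.] 7.3
```

Call:
servo_tool([
  [[0,0,0.05,-15,0,0,0],[0,0,0.055,-15,0,0,0],[0,0,0,0,0,0,0],[0,0,0,0,0,0,0]],
])

```text
clock: 3.2
eef_pos: [429.7, -20.7, 293.9]
tcp_rot: [-180.0, 0.1, -173.9]
contact_force: [0.5, -0.2, -0.9]
grip_width: 0.7
```

Run:
```python
from fit import *
s=read_state();print(s["clock"],s["eef_pos"],s["tcp_rot"],s["contact_force"],np.abs(s["qvel"]).max())
c="wrist";m=camera_model(c); im,d=get_image(c); cv2.imwrite(f"pics/w1.png",im); np.save("w1.npy",d)
for n in ["bar_left_front","bar_right_front"]:
        for r in landmark_of(c,n)[:2]:
            u,v=r["position"]; dd=d[int(v),int(u)]
            print(n,round(r["score"],2),np.round([u,v]),np.round(pix2w(c,u,v,dd,m),1))
W,ok=cloud(c,d,m)
box=ok&(W[...,0]>480)&(W[...,0]<700)&(W[...,1]>-180)&(W[...,1]<60)
for lo,hi,nm in [(42,50,"bars"),(12,21,"bed")]:
        b=box&(W[...,2]>lo)&(W[...,2]<hi)
        n,l,st,ce=cv2.connectedComponentsWithStats(b.astype(np.uint8))
        for i in range(1,n):
            if st[i,4]<25: continue
            Q=W[l==i]; r=cv2.minAreaRect(Q[:,:2].astype(np.float32))
            print(c,nm,st[i],np.round(Q.mean(0),1),"rect",np.round(r[0],1),np.round(r[1],1),round(r[2],1), "minx",Q[:,0].min())
cv2.imwrite("pics/w1z.png",cv2.resize(im[150:300,130:350],(800,545),interpolation=cv2.INTER_CUBIC))
```

```text
3.2 [429.72372261 -20.70178132 293.89276391] [-1.79998771e+02  6.47681743e-02 -1.73917557e+02] [ 0.54720318 -0.2376221  -0.88401083] 1.0143931954904832
bar_left_front 0.6 [235. 229.] [528.8 -36.7  35.9]
bar_left_front 0.59 [ 78. 122.] [ 406.4 -251.5   24.7]
bar_right_front 0.84 [190. 232.] [539.  -96.6  38.7]
wrist bars [184 233  10  22 199] [552.7 -97.2  46.3] rect [553.5 -97.6] [30.6 12.1] 5.3 minx 537.9190213365615
wrist bed [160 239  25  16 315] [ 571.3 -126.1   18.2] rect [ 573.1 -125.6] [21.9 35.4] 9.6 minx 561.6311077389865
wrist bed [196 239  28  16 351] [566.4 -71.2  18.3] rect [568.4 -70.9] [22.2 39.9] 7.0 minx 556.045908233515
```

View pics/w1z.png

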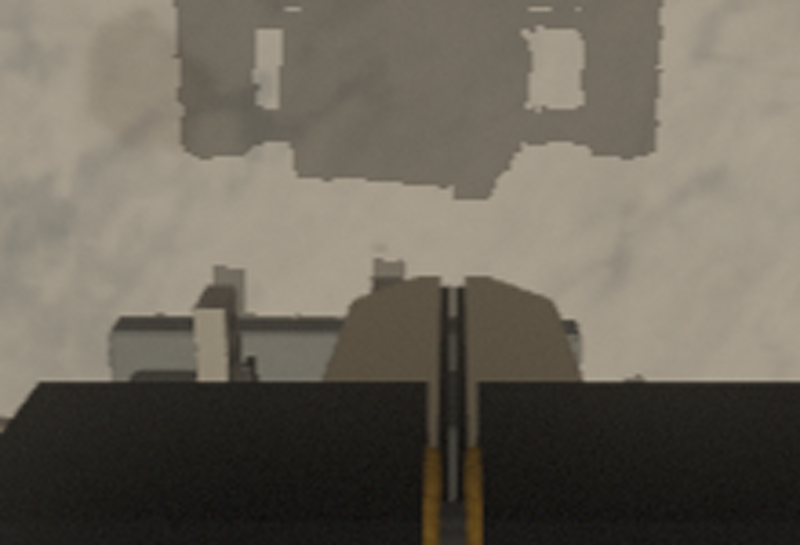

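Call:
servo_tool([
  [[0,0,0,10,-3,-40,0],[0,0,0,10,-3,-40,0],[0,0,0,10,-3,-40,0],[0,0,0,10,-3,-40,0],[0,0,0,10,-3,-40,0],[0,0,0,10,-3,-40,0],[0,0,0,7,0,-20,0],[0,0,0,0,0,0,0]],
])

```text
clock: 4.15
eef_pos: [495.8, -39.1, 30.6]
tcp_rot: [180.0, -0.3, -173.9]
contact_force: [-0.1, -1.0, 0.9]
grip_width: 0.2
```

```bash
cat > st.py <<'E'
from h import *
s=read_state();p=np.array(s["eef_pos"]);d=p[:2]-[615,-58.5];a=np.radians(6)
print(s["clock"],np.round(p,1),np.round(s["tcp_rot"],2),"F",np.round(s["contact_force"],1),"vise",np.round([d@[np.cos(a),np.sin(a)],d@[-np.sin(a),np.cos(a)]],1),"M",np.round(s["moment"],2),"qv",np.round(np.abs(s["qvel"]).max(),2),s["grip_width"])
E
python3 st.py
```

```text
4.15 [495.8 -39.1  30.6] [ 179.96   -0.28 -173.92] F [-0.1 -1.   0.9] vise [-116.5   31.8] M [0.01 0.02 0.03] qv 4.56 0.2473136205855688
```

Call:
servo_tool([
  [[0,0,0,7,0.7,0,0],[0,0,0,7,0.7,0,0],[0,0,0,4,0.4,0,0],[0,0,0,4,0.4,0,0],[0,0,0,4,0.4,0,0],[0,0,0,4,0.4,0,0],[0,0,0,4,0.4,0,0],[0,0,0,4,0.4,0,0]],
])

```text
clock: 4.95
eef_pos: [534.2, -35.4, 33.6]
tcp_rot: [180.0, -0.0, -173.9]
contact_force: [-1.4, -0.0, 1.7]
grip_width: 0.4
```

```bash
python3 st.py
```

```text
4.95 [534.2 -35.4  33.6] [ 1.8000e+02 -5.0000e-02 -1.7392e+02] F [-1.4 -0.   1.7] vise [-78.   31.4] M [-0.05  0.48  0.01] qv 6.62 0.4060290449483933
```

Call:
servo_tool([
  [[0,0,0,3,0.3,-1,0],[0,0,0,2,0.2,-1,0],[0,0,0,1,0.1,0,0],[0,0,0,1,0.1,0,0]],
])

```text
clock: 5.35
eef_pos: [541.4, -34.7, 31.5]
tcp_rot: [-180.0, -0.0, -173.9]
contact_force: [-1.3, -1.0, 0.1]
grip_width: 0.5
```

```bash
python3 st.py
```

```text
5.35 [541.4 -34.7  31.5] [-180.     -0.   -173.91] F [-1.3 -1.   0.1] vise [-70.7  31.4] M [0.05 0.32 0.04] qv 1.76 0.5345438731089751
```

Call:
servo_tool([
  [[0,0,0,1,0.1,0,0],[0,0,0,1,0.1,0,0],[0,0,0,0,0,0,0]],
])

```text
clock: 5.65
eef_pos: [543.9, -34.4, 31.6]
tcp_rot: [-180.0, 0.1, -173.9]
contact_force: [-1.1, -0.9, -0.5]
grip_width: 0.9
```

Call:
servo_tool([
  [[0,0,0,0.7,0.07,0,0],[0,0,0,0,0,0,0]],
])

```text
clock: 5.85
eef_pos: [544.0, -34.4, 31.7]
tcp_rot: [-180.0, -0.0, -173.9]
contact_force: [-1.5, -0.4, 0.2]
grip_width: 0.4
```

```bash
python3 st.py
```

```text
5.85 [544.  -34.4  31.7] [-180.     -0.   -173.91] F [-1.5 -0.4  0.2] vise [-68.1  31.4] M [ 0.02  0.23 -0.03] qv 0.23 0.41776712329943505
```

Call:
servo_tool([
  [[0,0,0,1,0.1,0,0],[0,0,0,0,0,0,0]],
])

```text
clock: 6.05
eef_pos: [544.1, -34.4, 31.6]
tcp_rot: [180.0, -0.1, -173.9]
contact_force: [-3.0, -0.7, 1.3]
grip_width: 0.7
```

Call:
servo_tool([
  [[0,0,0,1,0.1,0,0],[0,0,0,0,0,0,0]],
])

```text
clock: 6.25
eef_pos: [544.1, -34.4, 31.5]
tcp_rot: [180.0, -0.2, -173.9]
contact_force: [-5.5, -0.4, 3.3]
grip_width: 0.5
```

Call:
servo_tool([
  [[0,0,0,1,0.1,0,0],[0,0,0,0,0,0,0]],
])

```text
clock: 6.45
eef_pos: [544.1, -34.4, 31.4]
tcp_rot: [180.0, -0.4, -173.9]
contact_force: [-5.3, -0.8, 4.7]
grip_width: 0.5
```

Call:
servo_tool([
  [[0,0,0,-14,-1.5,0,0],[0,0,0,-15,-1.6,0,0],[0,0,0,-12,-1.2,0,0],[0,0,0,1.5,-15,0,0],[0,0,0,1.6,-16,0,0],[0,0,0,1.6,-16,0,0],[0,0,0,1.6,-16,0,0],[0,0,0,0,0,0,0]],
])

```text
clock: 7.25
eef_pos: [514.3, -104.6, 32.1]
tcp_rot: [-179.8, 0.2, -174.2]
contact_force: [-0.9, -0.0, 0.4]
grip_width: 0.1
```

```bash
python3 st.py
```

```text
7.25 [ 514.3 -104.6   32.1] [-179.82    0.25 -174.16] F [-0.9 -0.   0.4] vise [-104.9  -35.3] M [ 0.   -0.02 -0.05] qv 2.25 0.05011814766908972
```

Call:
servo_tool([
  [[0,0,0,6,4.4,0,0],[0,0,0,6,0.6,0,0],[0,0,0,4,0.4,0,0],[0,0,0,4,0.4,0,0],[0,0,0,4,0.4,0,0],[0,0,0,3,0.3,0,0],[0,0,0,3,0.3,0,0],[0,0,0,2,0.2,0,0]],
])

```text
clock: 8.05
eef_pos: [544.4, -94.3, 31.5]
tcp_rot: [180.0, -0.0, -173.9]
contact_force: [-2.6, -0.4, 0.8]
grip_width: 0.3
```

```bash
python3 st.py
```

```text
8.05 [544.4 -94.3  31.5] [ 1.7999e+02 -2.0000e-02 -1.7391e+02] F [-2.6 -0.4  0.8] vise [-74.  -28.2] M [ 0.13  0.31 -0.01] qv 2.78 0.2833264424839877
```

Call:
servo_tool([
  [[0,0,0,2,0.2,0,0],[0,0,0,2,0.2,0,0],[0,0,0,1.5,0.1,0,0],[0,0,0,0,0,0,0]],
])

```text
clock: 8.45
eef_pos: [550.0, -93.7, 31.6]
tcp_rot: [180.0, 0.0, -173.9]
contact_force: [-0.4, 0.9, 1.1]
grip_width: 0.7
```

Call:
servo_tool([
  [[0,0,0,1,0.1,0,0],[0,0,0,0,0,0,0]],
])

```text
clock: 8.65
eef_pos: [550.0, -93.7, 31.5]
tcp_rot: [180.0, -0.1, -173.9]
contact_force: [-2.6, 1.1, 1.9]
grip_width: 0.6
```

Call:
servo_tool([
  [[0,0,0,1,0.1,0,0],[0,0,0,0,0,0,0]],
])

```text
clock: 8.85
eef_pos: [550.0, -93.7, 31.4]
tcp_rot: [180.0, -0.2, -173.9]
contact_force: [-5.0, 0.6, 3.2]
grip_width: 0.7
```

Call:
servo_tool([
  [[0,0,0,1,0.1,0,0],[0,0,0,0,0,0,0]],
])

```text
clock: 9.05
eef_pos: [550.0, -93.6, 31.4]
tcp_rot: [179.9, -0.3, -173.9]
contact_force: [-6.6, 0.6, 4.0]
grip_width: 0.3
```

Call:
servo_tool([
  [[0,0,0,-15,-1.5,0,0],[0,0,0,-20,-2,10,0],[0,0,0,-20,0,40,0],[0,0,0,-20,0,40,0],[0,0,0,-10,0,40,0],[0,0,0,0,0,0,0],[0,0,0,0,0,0,0]],
])

```text
clock: 9.75
eef_pos: [469.8, -97.6, 162.9]
tcp_rot: [-179.9, 0.3, -173.9]
contact_force: [0.6, 0.1, -0.3]
grip_width: 0.6
```

```bash
cat > blk.py <<'E'
from fit import *
import sys
tag=sys.argv[1];a=np.radians(6);Rv=np.array([[np.cos(a),np.sin(a)],[-np.sin(a),np.cos(a)]])
for c in ["scene","side"]:
    Ds=[];
    for k in range(3):
        im,d=get_image(c);Ds.append(d)
    Ds=np.array(Ds);d=np.nanmedian(np.where(Ds>0,Ds,np.nan),0);d=np.nan_to_num(d)
    cv2.imwrite(f"pics/{c}_{tag}.png",cv2.resize(im[110:290,130:390] if c=="scene" else im[140:320,170:430],(780,540),interpolation=cv2.INTER_CUBIC))
    m=camera_model(c);W,ok=cloud(c,d,m);V=(W[...,:2]-[615,-58.5])@Rv.T
    b=ok&(np.abs(V[...,0])<20)&(np.abs(V[...,1])<34)&(W[...,2]>72)&(W[...,2]<100)
    A=np.c_[V[b],np.ones(b.sum())];z=W[...,2][b]
    w=np.ones(len(z),bool)
    for _ in range(4):
        co=np.linalg.lstsq(A[w],z[w],rcond=None)[0];r=z-A@co;w=np.abs(r)<2.5*r[w].std()
    cy=np.linalg.lstsq(A[w][:,1:],z[w],rcond=None)[0]
    print(c,b.sum(),"plane",np.round(co,4),"std",r[w].std().round(2),"slope_y only",np.round(cy,4))
    for lo,hi in[(-34,-10),(-10,10),(10,34)]:
        q=(A[:,1]>lo)&(A[:,1]<hi);print("  y",lo,hi,q.sum(),np.median(z[q]).round(2))
    j=ok&(np.abs(V[...,0])<44)&(W[...,2]>60)&(W[...,2]<74)&(np.abs(V[...,1])>43)&(np.abs(V[...,1])<62)
    for sg in(-1,1):
        q=j&(V[...,1]*sg>0);print("  jaw",sg,q.sum(),np.median(W[...,2][q]) if q.sum() else None)
E
python3 st.py; python3 blk.py a
```

```text
9.75 [469.8 -97.6 162.9] [-179.9     0.33 -173.92] F [ 0.6  0.1 -0.3] vise [-148.5  -23.7] M [ 0.03  0.06 -0.06] qv 2.77 0.5790871023364476
scene 365 plane [ 1.2000e-03 -1.2100e-02  8.5488e+01] std 0.81 slope_y only [-1.21000e-02  8.54878e+01]
  y -34 -10 121 85.84
  y -10 10 111 85.37
  y 10 34 133 85.35
  jaw -1 127 67.80714698190744
  jaw 1 232 68.03379276795513
side 176 plane [-1.10000e-03 -1.54000e-02  8.56306e+01] std 0.3 slope_y only [-1.54000e-02  8.56312e+01]
  y -34 -10 64 86.04
  y -10 10 54 85.53
  y 10 34 58 85.3
  jaw -1 119 68.08839249833164
  jaw 1 55 67.54101930295464blk.py:8: RuntimeWarning: All-NaN slice encountered
  Ds=np.array(Ds);d=np.nanmedian(np.where(Ds>0,Ds,np.nan),0);d=np.nan_to_num(d)
```

View pics/side_a.png

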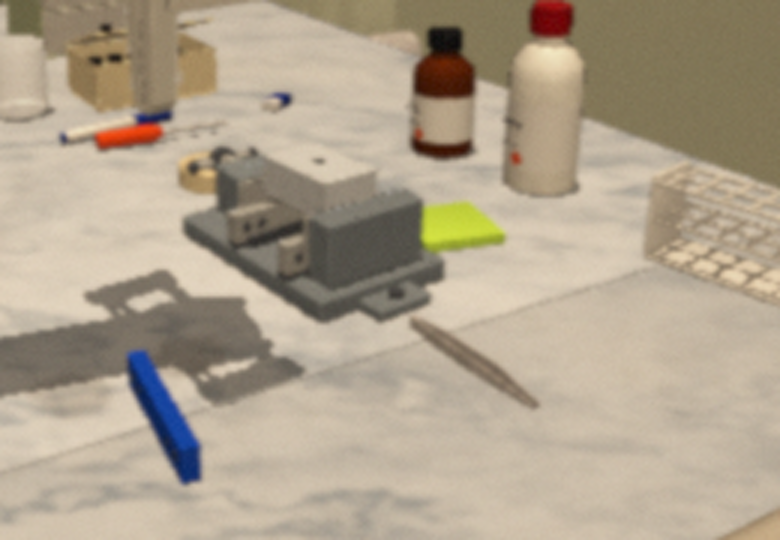

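View pics/scene_a.png

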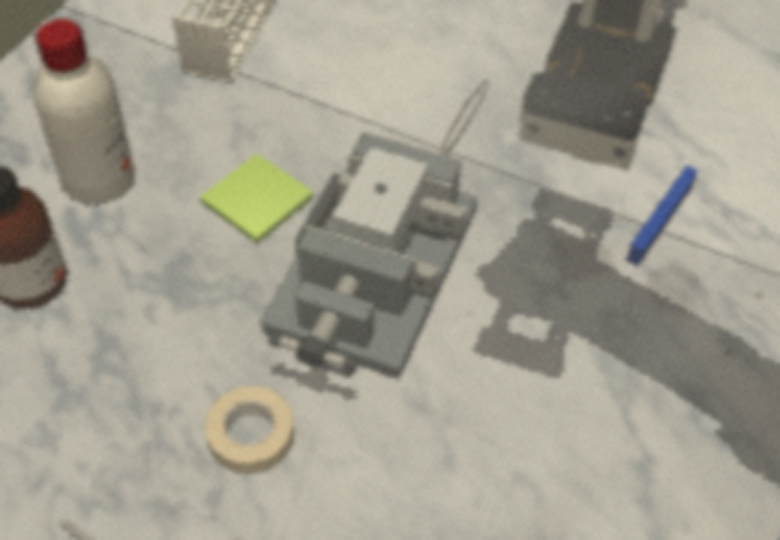

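Call:
servo_tool([
  [[0,0,0,40,4,0,0],[0,0,0,40,4,0,0],[0,0,0,40,4,-10,0],[0,0,0,28,5,-20,0],[0,0,0,0,0,-20,0],[0,0,0,0,0,-10,0],[0,0,0,0,0,0,0],[0,0,0,0,0,0,0]],
])

```text
clock: 10.85
eef_pos: [615.5, -80.6, 101.9]
tcp_rot: [-180.0, -0.0, -173.9]
contact_force: [-0.3, -0.3, -0.4]
grip_width: 0.6
```

```bash
python3 st.py
```

```text
10.85 [615.5 -80.6 101.9] [-1.7998e+02 -2.0000e-02 -1.7395e+02] F [-0.3 -0.3 -0.4] vise [ -1.8 -22. ] M [ 0.06 -0.01 -0.02] qv 1.29 0.6336676191570233
```

Call:
servo_tool([
  [[0,0,0,1,0,-6,0],[0,0,0,0,0,-4,0],[0,0,0,0,0,-2,0],[0,0,0,0,0,-2,0],[0,0,0,0,0,0,0]],
])

```text
clock: 11.35
eef_pos: [616.6, -80.1, 87.5]
tcp_rot: [180.0, -0.0, -173.9]
contact_force: [-0.2, 2.0, 0.1]
grip_width: 0.1
```

Call:
servo_tool([
  [[0,0,0,0,0,-1,0],[0,0,0,0,0,-1,0],[0,0,0,0,0,0,0]],
])

```text
clock: 11.65
eef_pos: [617.0, -80.1, 86.2]
tcp_rot: [-180.0, 0.0, -173.9]
contact_force: [-0.9, 0.3, 3.5]
grip_width: 0.6
```

Call:
servo_tool([
  [[0,0,0,0,0,-1,0],[0,0,0,0,0,-1,0],[0,0,0,0,0,0,0]],
])

```text
clock: 11.95
eef_pos: [617.0, -80.1, 84.6]
tcp_rot: [-180.0, 0.0, -173.9]
contact_force: [-1.1, -0.2, 5.9]
grip_width: 0.6
```

Call:
servo_tool([
  [[0,0,0,0,0,-1,0],[0,0,0,0,0,-1,0],[0,0,0,0,0,-1,0],[0,0,0,0,0,0,0]],
])

```text
clock: 12.35
eef_pos: [617.0, -80.2, 81.7]
tcp_rot: [-180.0, 0.0, -173.9]
contact_force: [-1.6, 0.5, 5.1]
grip_width: 0.5
```

Call:
servo_tool([
  [[0,0,0,0,0,-1,0],[0,0,0,0,0,-1,0],[0,0,0,0,0,0,0]],
])

```text
clock: 12.65
eef_pos: [617.0, -80.1, 79.7]
tcp_rot: [-180.0, 0.0, -173.9]
contact_force: [-2.0, 0.5, 6.3]
grip_width: 0.3
```

Call:
servo_tool([
  [[0,0,0,0,0,-1,0],[0,0,0,0,0,-1,0],[0,0,0,0,0,0,0]],
])

```text
clock: 12.95
eef_pos: [617.1, -80.6, 78.1]
tcp_rot: [-180.0, 0.1, -173.9]
contact_force: [-2.0, -0.6, 8.5]
grip_width: 0.5
```

Call:
servo_tool([
  [[0,0,0,0,0,-1,0],[0,0,0,0,0,0,0]],
])

```text
clock: 13.15
eef_pos: [617.1, -80.6, 78.0]
tcp_rot: [-180.0, 0.1, -173.9]
contact_force: [-3.8, -0.7, 11.5]
grip_width: 0.2
```

Call:
servo_tool([
  [[0,0,0,0,0,-1,0],[0,0,0,0,0,0,0]],
])

```text
clock: 13.35
eef_pos: [617.1, -80.7, 77.8]
tcp_rot: [-180.0, 0.1, -173.9]
contact_force: [-4.0, 0.1, 16.1]
grip_width: 0.5
```

Call:
servo_tool([
  [[0,0,0,0,0,-1,0],[0,0,0,0,0,0,0]],
])

```text
clock: 13.55
eef_pos: [617.1, -80.8, 77.6]
tcp_rot: [-179.9, 0.1, -173.9]
contact_force: [-5.8, -0.4, 20.7]
grip_width: 0.3
```

Call:
servo_tool([
  [[0,0,0,0,0,-0.6,0],[0,0,0,0,0,0,0]],
])

```text
clock: 13.75
eef_pos: [617.1, -80.8, 77.6]
tcp_rot: [-179.9, 0.1, -173.9]
contact_force: [-7.5, 0.2, 23.2]
grip_width: 0.5
```

Call:
servo_tool([
  [[0,0,0,0,0,3,0],[0,0,0,0,0,5,0],[0,0,0,0,0,15,0],[0,0,0,-1.5,15,5,0],[0,0,0,-1.5,15,0,0],[0,0,0,-1.5,14,0,0],[0,0,0,0,0,0,0],[0,0,0,0,0,0,0]],
])

```text
clock: 14.55
eef_pos: [611.9, -35.1, 100.4]
tcp_rot: [-180.0, -0.1, -173.8]
contact_force: [-0.4, -0.6, -0.2]
grip_width: 0.6
```

```bash
python3 st.py; python3 blk.py b
```

```text
14.55 [611.9 -35.1 100.4] [-1.800e+02 -7.000e-02 -1.738e+02] F [-0.4 -0.6 -0.2] vise [-0.6 23.6] M [ 0.05  0.03 -0.02] qv 1.35 0.5928389664401709
scene 202 plane [-8.60000e-03  6.00000e-03  7.73358e+01] std 0.66 slope_y only [4.80000e-03 7.74013e+01]
  y -34 -10 65 77.41
  y -10 10 43 77.32
  y 10 34 94 77.55
  jaw -1 103 67.8628283052134
  jaw 1 230 67.99583173903031
side 187 plane [-2.00000e-03  8.00000e-04  7.76083e+01] std 0.33 slope_y only [8.00000e-04 7.76094e+01]
  y -34 -10 72 77.54
  y -10 10 54 77.65
  y 10 34 61 77.56
  jaw -1 120 67.9899532727363
  jaw 1 71 67.84938453450252blk.py:8: RuntimeWarning: All-NaN slice encountered
  Ds=np.array(Ds);d=np.nanmedian(np.where(Ds>0,Ds,np.nan),0);d=np.nan_to_num(d)
```

Call:
servo_tool([
  [[0,0,0,0.5,0,-8,0],[0,0,0,0,0,-7,0],[0,0,0,0,0,-3,0],[0,0,0,0,0,-2,0],[0,0,0,0,0,-1,0],[0,0,0,0,0,0,0]],
])

```text
clock: 15.45
eef_pos: [612.8, -36.1, 79.9]
tcp_rot: [-180.0, -0.0, -173.9]
contact_force: [0.2, -0.1, -0.2]
grip_width: 1.1
```

Call:
servo_tool([
  [[0,0,0,0,0,-1,0],[0,0,0,0,0,-1,0],[0,0,0,0,0,0,0]],
])

```text
clock: 15.75
eef_pos: [612.8, -36.1, 78.1]
tcp_rot: [-180.0, 0.0, -173.9]
contact_force: [0.1, 0.2, -1.3]
grip_width: 0.5
```

Call:
servo_tool([
  [[0,0,0,0,0,-1,0],[0,0,0,0,0,-1,0],[0,0,0,0,0,0,0]],
])

```text
clock: 16.05
eef_pos: [612.9, -36.0, 77.9]
tcp_rot: [180.0, 0.0, -173.9]
contact_force: [-3.5, 0.5, 9.5]
grip_width: 0.6
```

Call:
servo_tool([
  [[0,0,0,0,0,-1,0],[0,0,0,0,0,-1,0],[0,0,0,0,0,0,0]],
])

```text
clock: 16.35
eef_pos: [613.0, -35.8, 77.7]
tcp_rot: [180.0, 0.1, -173.9]
contact_force: [-5.4, 1.2, 18.9]
grip_width: 0.2
```

Call:
servo_tool([
  [[0,0,0,0,0,-1,0],[0,0,0,0,0,0,0]],
])

```text
clock: 16.55
eef_pos: [612.9, -35.8, 77.5]
tcp_rot: [180.0, 0.1, -173.9]
contact_force: [-7.6, 1.2, 22.7]
grip_width: 0.3
```

Call:
servo_tool([
  [[0,0,0,0,0,3,0],[0,0,0,0,0,5,0],[0,0,0,0,0,15,0],[0,0,0,-30,0,25,0],[0,0,0,-40,0,25,0],[0,0,0,-40,0,10,0],[0,0,0,-30,0,0,0],[0,0,0,0,0,0,0]],
])

```text
clock: 17.35
eef_pos: [468.1, -36.4, 156.1]
tcp_rot: [180.0, -0.3, -174.0]
contact_force: [0.6, -0.6, 1.0]
grip_width: 0.6
```

```bash
python3 st.py; python3 blk.py c 2>/dev/null
python3 - <<'E'
from fit import *
a=np.radians(6);Rv=np.array([[np.cos(a),np.sin(a)],[-np.sin(a),np.cos(a)]])
for c in ["scene","side"]:
    im,d=get_image(c);m=camera_model(c);W,ok=cloud(c,d,m);V=(W[...,:2]-[615,-58.5])@Rv.T
    for s in(-1,1):
        b=ok&(V[...,0]>-110)&(V[...,0]<-30)&(np.abs(V[...,1]-31*s)<5)&(W[...,2]>26)&(W[...,2]<52)
        if b.sum(): print(c,s,b.sum(),np.percentile(V[...,0][b],[0,5,20]).round(1))
E
```

```text
17.35 [468.1 -36.4 156.1] [ 179.97   -0.27 -173.96] F [ 0.6 -0.6  1. ] vise [-143.8   37.4] M [0.02 0.   0.07] qv 6.65 0.6162184695413795
scene 360 plane [ 1.80000e-03 -5.30000e-03  7.75078e+01] std 0.76 slope_y only [-5.30000e-03  7.75078e+01]
  y -34 -10 123 77.62
  y -10 10 105 77.52
  y 10 34 132 77.3
  jaw -1 173 67.86231885822367
  jaw 1 230 68.0006453834519
side 189 plane [ 2.60000e-03 -4.70000e-03  7.75968e+01] std 0.33 slope_y only [-4.70000e-03  7.75962e+01]
  y -34 -10 70 77.68
  y -10 10 55 77.62
  y 10 34 64 77.45
  jaw -1 119 68.07885281956663
  jaw 1 72 67.84856646732356
scene -1 86 [-60.1 -59.2 -54.4]
scene 1 28 [-59.4 -59.3 -58.8]
side -1 27 [-59.9 -59.4 -58.8]
side 1 74 [-59.6 -59.3 -57.6]
```

View pics/side_c.png

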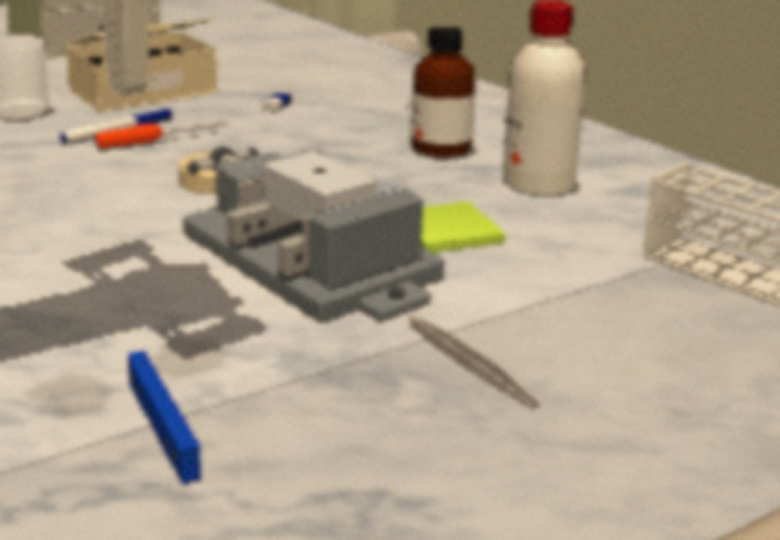

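Call:
servo_tool([
  [[0,0,0,38,-10,-10,0],[0,0,0,38,-10,-10,0],[0,0,0,38,-10,-15,0],[0,0,0,34,-13,-15,0],[0,0,0,0,0,-12,0],[0,0,0,0,0,0,0],[0,0,0,0,0,0,0]],
])

```text
clock: 18.45
eef_pos: [619.6, -78.5, 93.6]
tcp_rot: [180.0, -0.1, -173.9]
contact_force: [0.2, 0.5, 0.5]
grip_width: 0.1
```

```bash
python3 st.py
```

```text
18.45 [619.6 -78.5  93.6] [ 1.7995e+02 -1.3000e-01 -1.7388e+02] F [0.2 0.5 0.5] vise [  2.5 -20.3] M [ 0.05 -0.01  0.02] qv 1.68 0.13804385117271534
```

Call:
servo_tool([
  [[0,0,0,-2,-2,-7,0],[0,0,0,0,0,-4,0],[0,0,0,0,0,-2,0],[0,0,0,0,0,-1,0],[0,0,0,0,0,0,0]],
])

```text
clock: 18.95
eef_pos: [618.8, -81.0, 80.1]
tcp_rot: [-180.0, 0.0, -173.9]
contact_force: [-0.6, -0.2, 0.0]
grip_width: 0.4
```

Call:
servo_tool([
  [[0,0,0,0,0,-1,0],[0,0,0,0,0,-1,0],[0,0,0,0,0,0,0]],
])

```text
clock: 19.25
eef_pos: [618.9, -81.2, 78.0]
tcp_rot: [-180.0, 0.0, -173.9]
contact_force: [0.2, -0.3, 0.1]
grip_width: 0.3
```

Call:
servo_tool([
  [[0,0,0,0,0,-1,0],[0,0,0,0,0,-1,0],[0,0,0,0,0,0,0]],
])

```text
clock: 19.55
eef_pos: [618.9, -81.2, 77.9]
tcp_rot: [-180.0, 0.0, -173.9]
contact_force: [-3.4, 0.1, 8.9]
grip_width: 0.4
```

Call:
servo_tool([
  [[0,0,0,0,0,-1,0],[0,0,0,0,0,-1,0],[0,0,0,0,0,0,0]],
])

```text
clock: 19.85
eef_pos: [619.0, -81.4, 77.7]
tcp_rot: [-180.0, 0.1, -173.9]
contact_force: [-5.3, 0.3, 18.0]
grip_width: 0.5
```

Call:
servo_tool([
  [[0,0,0,0,0,-0.7,0],[0,0,0,0,0,0,0]],
])

```text
clock: 20.05
eef_pos: [619.0, -81.4, 77.7]
tcp_rot: [-180.0, 0.1, -173.9]
contact_force: [-7.3, 1.3, 19.7]
grip_width: 0.5
```

Call:
servo_tool([
  [[0,0,0,0,0,3,0],[0,0,0,0,0,5,0],[0,0,0,0,0,15,0],[0,0,0,-30,0,25,0],[0,0,0,-40,0,25,0],[0,0,0,-40,0,10,0],[0,0,0,-30,0,0,0],[0,0,0,0,0,0,0]],
])

```text
clock: 20.85
eef_pos: [474.1, -81.3, 156.5]
tcp_rot: [180.0, -0.3, -174.0]
contact_force: [-0.3, -1.0, -0.2]
grip_width: 0.9
```

```bash
python3 st.py; python3 blk.py d 2>/dev/null
```

```text
20.85 [474.1 -81.3 156.5] [ 179.96   -0.26 -174.  ] F [-0.3 -1.  -0.2] vise [-142.5   -8. ] M [ 0.03 -0.1  -0.  ] qv 6.57 0.9091794306460254
scene 354 plane [-5.00000e-03  2.30000e-03  7.75668e+01] std 0.72 slope_y only [2.40000e-03 7.75676e+01]
  y -34 -10 118 77.63
  y -10 10 103 77.58
  y 10 34 133 77.56
  jaw -1 175 67.75958099088362
  jaw 1 232 67.79502228170718
side 192 plane [0.00000e+00 2.10000e-03 7.75639e+01] std 0.35 slope_y only [2.10000e-03 7.75639e+01]
  y -34 -10 73 77.48
  y -10 10 55 77.59
  y 10 34 64 77.6
  jaw -1 125 68.0500927895592
  jaw 1 72 67.66803567112727
```

View pics/scene_d.png

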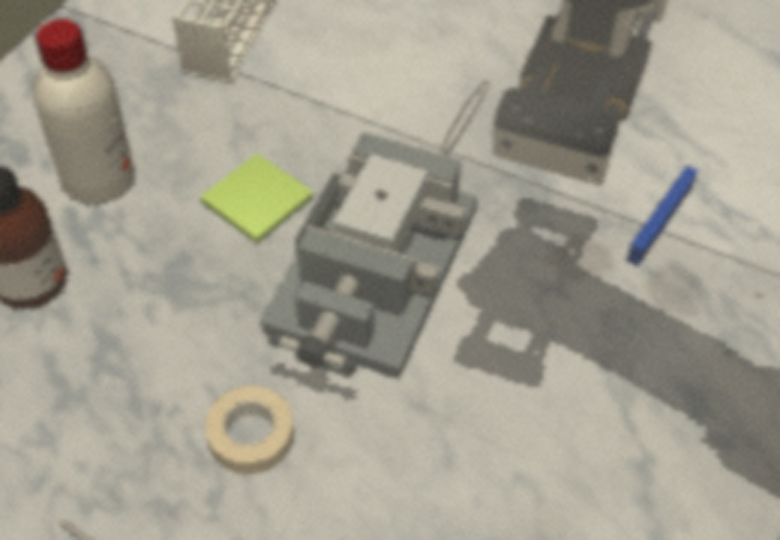

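The block is level, with its top at 77.6 mm, so its underside is at about 45.6 mm. Both bars are at the stop and the bystanders have not moved.

```bash
python3 -c "
from station import *
print(sign_off())"
```

```text
the job is handed in; nothing more can be done
None
```

I pushed both bars back to the rear stop and tapped the block down flat onto them. The job is handed in at about 21 s on the robot's clock.

**Bars:** I pushed each from its front end with the closed fingers until it stopped moving, at readings of up to about 8 N. The cameras put both front ends at about vise x = -60 mm, which is where they belong at the stop.

**Block:** I tapped the right side first, as both cameras showed it slightly higher. The force readings peaked at about 24 N on the right, then about 24 N on the left. The left tap seemed to lift the right side by 0.1 to 0.2 mm, so I tapped the right again to about 21 N.

**Last checks:**
- **Height:** the block's top is at 77.6 mm, so its underside is at about 45.6 mm, inside the 45 to 46 mm range.
- **Tilt:** it is about 0.002 rad, within the camera noise.
- **Force:** no reading passed 25 N, but I only had readings at the end of each move.
- **Bystanders:** the tape roll, tweezers, note block and blue bar look unmoved in the pictures.

I did not test directly that the bars can no longer slide. That rests on the tap forces and the seated height.

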